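# Trip test of the bakery bench's power unit

## Robot

A 6-joint arm with a two-finger parallel gripper is mounted at the origin on the work surface. World frame = base frame: x ahead of the robot, y to its left, z up, the work surface at z = 0. Lengths are in m, angles in degrees, forces in N, time in s.
With the tool pointing down it reaches from about 0.4 to 0.925 m from the base axis. Payload 12.5 kg.
Tool frame: the origin (TCP) lies on the front face of the gripper's body, between the roots of the fingers; the fingertips stand 78 mm ahead of it and the grasp point (between the pads) lies r.grip_depth ahead of it (r.grip_depth is the distance from the TCP to the grasp point, in m); z points along the fingers, y is the line along which they close (so a half turn about z gives the same grasp; the last joint's range is limited). The gripper opens to 95 mm and grips with 3 to 60 N. Pads are 20 mm wide; open, the fingers measure 119 mm over their backs; the gripper's body (75 mm by 180 mm) begins 59 mm behind the grasp point.
Start: joints at [-78.186, 28.126, 89.318, -0, 62.55, -6.05], TCP at [0.192, -0.595, 0.292] pointing down, gripper open.
Joint ranges: [-177.58, 177.58], [-47.91, 125.51], [2.72, 160], [-65.01, 245.01], [3.68, 167.84], [-153.87, 153.87]. Speed limits (degrees/s): [127.2, 127.2, 159.86, 180, 180, 180].

## Interface

Orientations are given as a 3x3 rotation matrix whose columns are the frame's x, y, z axes.
In Python, from workcell import r gives the robot as it stands. The module is installed in compiled form; this text tells all that it offers.
- The arm moves only by the tool servo_tool, never from a script. Its argument "plan" is a list of rows, each a list of 3 entries, a list of its own where there are three numbers: the shift along the world's x, y, z as a fraction of full scale, then the turn, a rotation vector about the world's x, y, z as a fraction of full scale, then the closure, from -1 (fully open) to 1 (shut). In form: [[[tx, ty, tz], [rx, ry, rz], fingers], ...]. A call has 1 to 10 rows; each row is the pose to reach, as a shift and turn from the pose commanded when the call began, turning the shorter way round; what a row does not reach only later rows make up. Full scale, the value 1, is 8 cm for a shift and 180 degrees for a turn. A row lasts 1/8 s, in which the tool goes at most 62.5 mm and 10.7 degrees, less where a joint would pass 70% of its speed; a pose out of reach is approached as far as the arm can. A call with a number of a shift or a turn outside -1 to 1 is refused whole. A call with a gripper value outside its range is refused whole. The fingers move at their own pace and stop on an object; the grip force is fixed at half the most. Time passes only in rows, so rows that repeat a pose let the fingers close. It gives the time, the measured TCP pose, the force, the opening and the grip force at its end, in the units of the state.
- r.read_state(): the state, without advancing time (a new reading comes with each control period).
- r.get_image(name): name is "side" or "top" or "wrist"; returns (picture, depth): 384x512x3 uint8, red, green, blue; 384x512 float32, m along the optical axis (not along the pixel's ray), 0 where there is no reading.
- r.camera_info(name): a dict with "fx", "fy", "cx", "cy" (pixels), "k1" (the pictures are not rectified: a ray, as slopes to the right and down, at radius r is drawn at 1 + k1 r^2 times it, then the intrinsics apply), "extrinsics" (4x4, takes a point from camera to world coordinates). Camera axes: x right, y down, z forward; pixel columns grow to the right and rows downward; lengths in m; the calibration is good to about 2 mm. A picture is of the moment at which its call begins: read the wrist's pose just before it. camera_info takes no time and is no camera call; for the wrist camera it gives the pose at the moment of the call.
- r.job_done(): hands the job in; it is judged then, once.
The state is a dict: "t": time; "q": joint angles; "joint_velocities": joint speeds; "tau": joint torques, N m; "tool_pos": TCP position; "orientation": TCP orientation; "contact_force": force on the tool from outside, world axes, zero at the start; "moment": the same for the moment, N m; "gripper_width": finger opening in m; "grasp_force": force on a finger pad.
Only numpy, scipy, OpenCV 4.12 (cv2) and the standard library are available. Lean on these libraries where they do the work, as an engineer would, in place of code of your own. Each camera call takes 0.05 s, during which the arm holds its last target. There are 200 camera calls.

## Task

Finish the weekly trip test of the bench's power unit: press its round test button so that the raised lever drops by itself, then lift the lever back up until it stays. After that put the grey plug-in tester away in the open drawer, without dropping it from a height, and slide the drawer fully shut; leave everything else on the bench where it is.

Things in the scene. Friction and masses are not known exactly. Their poses are not given: they have to be found in the camera images.
- power_unit: Grey desk-shaped power box fixed to the bench, 200 x 260 mm, front towards -x, z up; origin on the bench under its rear part: the box spans x = -165 to +35 mm. Its panel slopes at 25 degrees from the horizontal: from 50 mm high at x = -165 mm up to 125 mm high at x = -5 mm (flat top behind).
- guard_bar (a point): Middle of the crossbar of the 16 mm steel guard hoop over the power unit (axes of the unit): it runs along y for 280 mm, 258 mm high, at the unit's x = -55 mm; its ends slant back to posts at the unit's x = +25 mm, y = +-140 mm (knees 200 mm high). A gripper pointing straight down onto the button strikes this bar: come in under it, tilted, from the front.
- test_button_top (a point): Centre of the outer face of the round black test button, 36 mm across, standing 15 mm out of the panel. The point's z axis points out of the panel (25 degrees from vertical, leaning to the unit's front), its y axis is the unit's y.
- test_button (a joint): How far the test button is pushed in, 0 to 0.009 m; it springs back. About 4 N at the point (5 to 6 mm in) where the lever trips, 5 to 6 N fully in.
- trip_lever (a joint): Angle of the drop lever, rad: 0 = up (it leans 10 degrees back from vertical, away from the front, and rests there by its weight), 1.45 = dropped forwards, towards the front (73 degrees forward of vertical). It is free in between: left below about 0.17 it falls back to up, beyond that it falls down.
- lever_pivot (a point): Lever's hinge axis, fixed to the power unit with its axes; the lever swings about the unit's y.
- lever_grip (a point): Centre of the lever's black crosswise grip, a cylinder of 18 mm diameter and 40 mm long along the unit's y, 60 mm from the hinge on a steel stem 14 mm wide. It can be pinched by its two ends or pushed up from below.
- tester: Loose plug-in socket tester, 0.25 kg: grey plastic block 100 x 50 x 40 mm (x from -65 to +35 mm) with a narrower black nose (36 wide, 30 high, to x = +66 mm) and two steel pins (to x = +82 mm). Origin on its underside, x along its length towards the pins, z up. Grip it across its 50 mm width.
- drawer_box: Low grey box with one drawer, 220 x 240 mm, 100 mm high, fixed to the bench, front towards -x, origin at the centre of its underside.
- drawer_box_drawer0 (a joint): How far the drawer is pulled out towards the box's -x, m: 0 = shut, up to 0.15.
- drawer_floor (a point): Centre of the drawer's inner floor (moves with it), 22 mm above the bench, axes of the box. Inside it is 175 mm (x) by 198 mm (y), its side walls 56 mm high above this floor; the front plate's outer face is at x = -108 mm, 15 mm thick, its top about 65 mm above this floor. With the drawer out by d only the front d of the inside is clear of the box's top.
- drawer_box_drawer0_handle (a point): Middle of the drawer's bar handle, 35 mm in front of the front plate, bar 120 mm long along y.
- pot: Steel pot, 160 mm across, bystander; origin under its centre.
- brush: Pastry brush 200 mm long lying in front of the robot, bystander.
- jar: Amber jar 70 mm across, 110 mm high, bystander; origin under its centre.
- mug: White mug, 72 mm across, 75 mm high, standing on top of the drawer box, bystander; origin under its centre.
- scraper: Dough scraper 130 x 110 mm, bystander.
Not all that is in view belongs to the job. Several things have the shape of the tester; the one meant has the colours described above.

How it is judged (in metres and radians):
On the way, in this order (a step that is already met when the one before it is completed fails the run):
1. the test button is pressed in while the lever is still up and untouched (value of joint test_button above 0.004 m and value of joint trip_lever below 0.4 rad and contact force between each of the arm, the fingers and trip_lever below 0.3 N).
2. the lever has dropped, untouched by the robot (value of joint trip_lever above 1.2 rad and contact force between each of the arm, the fingers and trip_lever below 0.3 N), for 0.05 s.
3. the lever is lifted fully up again, released and staying up (value of joint trip_lever below 0.06 rad and contact force between the fingers and trip_lever below 0.3 N), for 0.2 s.
4. the tester lies released in the open drawer (x of tester in the frame of drawer_floor between -0.085 and 0.085 m and y of tester in the frame of drawer_floor between -0.095 and 0.095 m and z of tester in the frame of drawer_floor between -0.01 and 0.055 m and contact force between the fingers and tester below 0.3 N and linear speed of tester below 0.05 m/s), for 0.1 s.
5. the drawer is slid shut with the tester in it (x of tester in the frame of drawer_floor between -0.085 and 0.085 m and y of tester in the frame of drawer_floor between -0.095 and 0.095 m and z of tester in the frame of drawer_floor between -0.01 and 0.055 m and value of joint drawer_box_drawer0 below 0.008 m), for 0.1 s.
At the end, for the whole second after the job is handed in: The lever is up (within 0.06 rad), the button out (within 2 mm), the drawer shut (within 8 mm) with the tester at rest inside it, on its floor (all of step 5 and value of joint trip_lever below 0.06 rad and value of joint test_button below 0.002 m and linear speed of tester below 0.03 m/s); the robot touches nothing.
It fails at once if another thing on the bench is shifted by more than 30 mm (distance of any of pot, brush, jar, mug, scraper from where it was at the start of the episode above 0.03 m).
It fails at once if the tester falls free from more than about 40 mm (linear speed of tester above 0.9 m/s and contact force between the fingers and tester below 0.1 N).
It also fails if it takes over 72 s, if anything falls off the work surface, if the arm or the gripper's body presses on something with over 40 N, if the wrist force passes 120 N, or if a joint passes its speed limit or range.

## Working session

There is one attempt and no reset: what is moved stays moved. The work goes in short steps, Python scripts to look and compute and a tool call to move; the robot and the scene stay as the last step left them, time stands still between calls to the robot, and variables do not carry over. Pictures are saved under pics/ and viewed, at most 11 in all, crops included, and the job is handed in when it is done.

Besides the shell and the picture viewer there is one more tool, called after "Emit:" in YAML: its name, and indented under it one key for each argument. servo_tool: Moves the arm, as the interface text tells. Shift numbers are shares of 8 cm and turn numbers shares of 180 degrees, none past 1 either way. Its arguments: {"type":"object","properties":{"plan":{"type":"array"}},"required":["plan"]}

```bash
mkdir -p pics
cat > h.py <<'E'
import numpy as np, cv2
from workcell import r
def shot(n,name):
    ci=r.camera_info(n); im,d=r.get_image(n)
    cv2.imwrite(f'pics/{name}.png',im[:,:,::-1]); np.savez(f'pics/{name}.npz',im=im,d=d,E=ci['extrinsics'],c=[ci[k] for k in('fx','fy','cx','cy','k1')])
def load(name): return np.load(f'pics/{name}.npz')
def cloud(name):
    z=load(name); fx,fy,cx,cy,k=z['c']; d=z['d']; h,w=d.shape
    v,u=np.mgrid[:h,:w].astype(float)
    p=cv2.undistortPoints(np.stack([u.ravel(),v.ravel()],1)[:,None],np.array([[fx,0,cx],[0,fy,cy],[0,0,1]]),np.array([k,0,0,0,0.]))[:,0]
    P=np.c_[p,np.ones(len(p))]*d.reshape(-1,1); E=z['E']
    P=P@E[:3,:3].T+E[:3,3]; P[d.ravel()==0]=np.nan
    return P.reshape(h,w,3)
def ray(name,u,v):
    z=load(name); fx,fy,cx,cy,k=z['c']
    p=cv2.undistortPoints(np.array([[[u,v]]],float),np.array([[fx,0,cx],[0,fy,cy],[0,0,1]]),np.array([k,0,0,0,0.]))[0,0]
    E=z['E']; return E[:3,3],E[:3,:3]@np.r_[p,1]
def tri(*o):
    A=np.zeros((3,3));b=np.zeros(3)
    for n,u,v in o:
        c,d=ray(n,u,v); d=d/np.linalg.norm(d); M=np.eye(3)-np.outer(d,d); A+=M;b+=M@c
    return np.linalg.solve(A,b)
E
python3 - <<'E'
from h import *
np.set_printoptions(precision=3,suppress=True)
for n in('side','top'):
    shot(n,n+'0'); print(n,load(n+'0')['E'],load(n+'0')['c'])
a=[cv2.imread(f'pics/{n}0.png') for n in('side','top')]
for n,i in zip('st',a): cv2.imwrite(f'pics/{n}0b.png',cv2.resize(i,(800,600),interpolation=cv2.INTER_CUBIC))
print(r.read_state(), r.grip_depth)
E
```

```text
side [[-0.822 -0.415  0.39   0.094]
 [-0.569  0.591 -0.571  0.733]
 [ 0.006 -0.692 -0.722  1.133]
 [ 0.     0.     0.     1.   ]] [356.592 356.592 257.276 198.204   0.016]
top [[-0.026 -0.997  0.075  0.464]
 [-1.     0.026  0.003 -0.005]
 [-0.005 -0.075 -0.997  1.672]
 [ 0.     0.     0.     1.   ]] [363.129 363.129 261.267 195.612  -0.075]
{'t': 0.1, 'q': array([-78.186,  28.16 ,  89.347,  -0.001,  62.551,  -6.05 ]), 'joint_velocities': array([-0.024, -0.118, -0.081,  0.003, -0.062, -0.002]), 'tau': array([  0.002, -61.362, -25.861,   0.069,   0.047,  -0.   ]), 'tool_pos': array([ 0.192, -0.595,  0.292]), 'orientation': array([[ 0.952,  0.307, -0.   ],
       [ 0.307, -0.952,  0.001],
       [ 0.   , -0.001, -1.   ]]), 'contact_force': array([ 0.487, -0.534,  0.652]), 'moment': array([ 0.034, -0.013, -0.039]), 'grasp_force': 0.0, 'gripper_width': 0.09482630890832776} 0.0588
```

View pics/s0b.png

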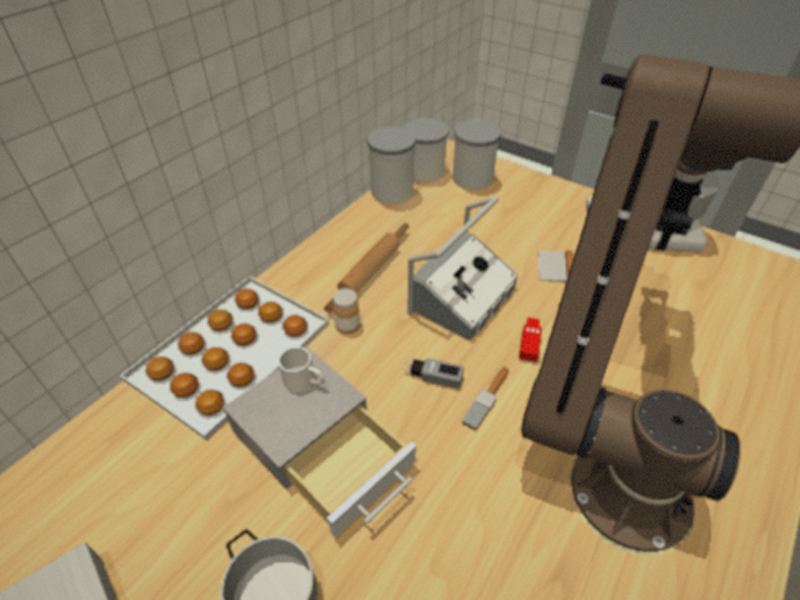

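View pics/t0b.png

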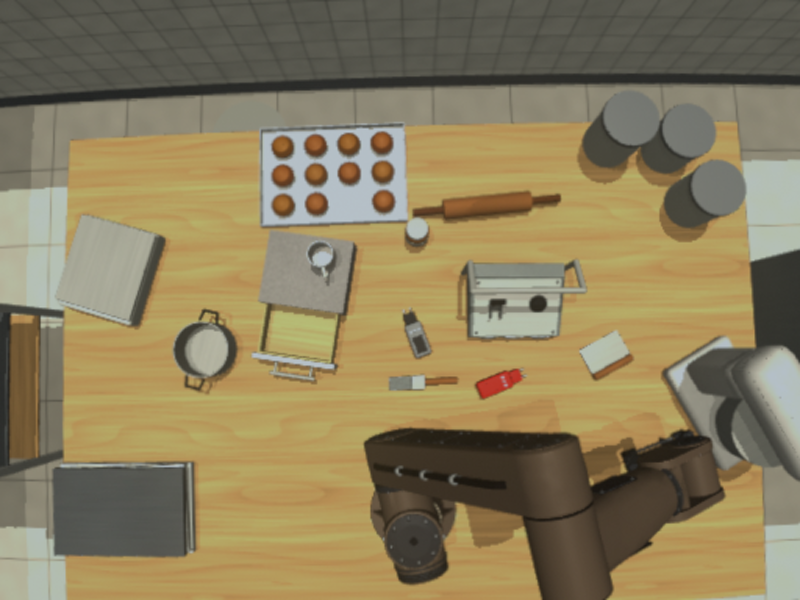

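The top view (800×600 enlargement) shows the power unit at (515,300) with its lever grip near (496,303) and button at (538,303). The drawer is at (300,335) and the pot at (205,350). Two things have the tester's shape: a grey one with a black nose at (416,333) and a red one at (500,382). The grey one fits the description. I'll check it in an enlarged crop.

Run:
```python
from h import *
np.set_printoptions(precision=3,suppress=True)
t=cv2.imread('pics/top0.png'); s=cv2.imread('pics/side0.png')
def crop(i,x,y,w,h,W,H): return cv2.resize(i[y:y+h,x:x+w],(W,H),interpolation=cv2.INTER_CUBIC)
A=np.hstack([crop(t,245,155,130,100,390,300),crop(t,160,140,130,100,390,300)])
B=np.hstack([crop(s,250,120,130,100,390,300),crop(s,180,200,130,100,390,300)])
cv2.imwrite('pics/c1.png',np.vstack([A,B]))
for n in('top0','side0'):
    P=cloud(n)
    print(n,'table z',np.nanmedian(P[240:250,300:320,2] if n=='top0' else P[290:300,260:270,2]))
P=cloud('top0')
for nm,(u,v) in dict(tester=(265,212),drawfront=(187,230),drawfloor=(195,212),boxtop=(190,180),mug=(205,165),flat=(330,172),bar=(330,186),button=(344,193),grip=(318,193),pan=(330,212)).items():
    print(nm,np.nanmedian(P[v-1:v+2,u-1:u+2].reshape(-1,3),0))
```

```text
top0 table z 0.033981856762837714
side0 table z 0.01767701371251884
tester [ 0.513 -0.015  0.044]
drawfront [0.442 0.328 0.084]
drawfloor [0.522 0.304 0.022]
boxtop [0.66  0.31  0.102]
mug [0.723 0.242 0.106]
flat [ 0.675 -0.299  0.125]
bar [ 0.601 -0.27   0.265]
button [ 0.584 -0.36   0.107]
grip [ 0.583 -0.239  0.157]
pan [ 0.505 -0.304  0.057]
```

View pics/c1.png

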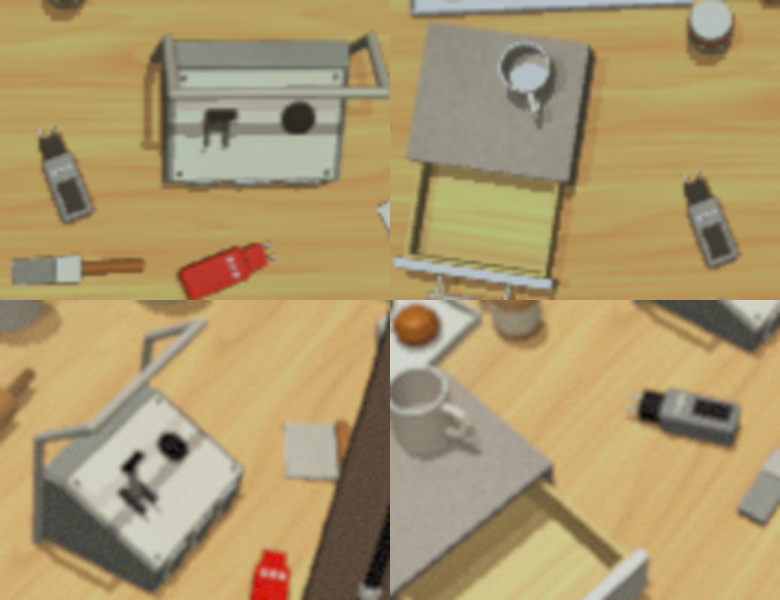

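The crop confirms it: the grey tester with black nose and two steel pins is at crop (65,180) in the top view. The red one, at (225,270), is not the one meant. Next I'll fit the frames from depth.

```bash
cat > fit.py <<'E'
from h import *
np.set_printoptions(precision=4,suppress=True)
def rect(p):
    p=p.astype(np.float32); return cv2.minAreaRect(p[:,:2]*1000)
for n in('top0','side0'):
    P=cloud(n).reshape(-1,3); im=load(n)['im'].reshape(-1,3).astype(int)
    def sel(x0,x1,y0,y1,z0,z1):
        return (P[:,0]>x0)&(P[:,0]<x1)&(P[:,1]>y0)&(P[:,1]<y1)&(P[:,2]>z0)&(P[:,2]<z1)
    print(n,'table',np.median(P[sel(.4,.55,.05,.15,-.02,.02)][:,2]))
    m=sel(.43,.62,-.08,.06,.03,.055); q=P[m]; print('tester',len(q),rect(q),np.median(q[:,2]),q[:,:2].mean(0))
    m=sel(.43,.62,-.08,.06,.012,.055); print('  incl nose',rect(P[m]))
    m=sel(.5,.85,.1,.5,.09,.107); print('boxtop',m.sum(),rect(P[m]),np.median(P[m][:,2]))
    m=sel(.36,.6,.15,.5,.08,.095); print('plate',m.sum(),rect(P[m]),np.median(P[m][:,2]))
    m=sel(.36,.6,.15,.5,.01,.03)&(im[:,2]<im[:,0]*.75); print('floor',m.sum(),np.median(P[m][:,2]))
    m=sel(.33,.43,.2,.42,.03,.08); print('handle',m.sum(),rect(P[m]) if m.sum()>3 else'',np.median(P[m],0))
    # unit panel
    m=sel(.46,.66,-.43,-.15,.045,.128); q=P[m]
    rng=np.random.default_rng(0);best=0
    for _ in range(300):
        a,b,c=q[rng.choice(len(q),3,False)]; nn=np.cross(b-a,c-a); nn/=np.linalg.norm(nn)+1e-12
        if abs(nn[2])<.8 or abs(nn[2])>.97: continue
        g=abs((q-a)@nn)<.003
        if g.sum()>best: best=g.sum();G=g
    c=q[G].mean(0); nn=np.linalg.svd(q[G]-c,full_matrices=False)[2][2]; nn*=np.sign(nn[2])
    print('panel n',nn,'tilt',np.degrees(np.arccos(nn[2])),'yaw',np.degrees(np.arctan2(-nn[1],-nn[0])),'c',c,best,rect(q[G]))
    hgt=(P-c)@nn
    reg=sel(.47,.66,-.42,-.17,.05,.24)
    dark=im.max(1)<75
    b=reg&dark&(hgt>.008)&(hgt<.03)&(P[:,1]<-.3); print('button',b.sum(),P[b].mean(0),rect(P[b]),np.median(hgt[b]))
    l=reg&(hgt>.03)&(P[:,2]<.21)&dark; print('grip',l.sum(),P[l].mean(0),P[l].min(0),P[l].max(0))
    l=sel(.5,.7,-.5,-.1,.245,.29); print('bar',l.sum(),rect(P[l]),np.median(P[l],0))
    m=sel(.62,.72,-.46,-.12,.115,.13); print('flat',m.sum(),rect(P[m]),np.median(P[m],0))
E
python3 fit.py
```

```text
top0 table 0.0003894347669652909
tester 285 ((506.6346130371094, -20.006587982177734), (130.26995849609375, 49.615623474121094), 19.06943130493164) 0.03865328102928678 [ 0.5022 -0.0214]
  incl nose ((506.0726623535156, -20.76555633544922), (87.65215301513672, 156.84779357910156), 83.12323760986328)
boxtop 2262 ((690.041259765625, 285.61419677734375), (244.263671875, 206.62966918945312), 80.14602661132812) 0.10020104741108038
plate 261 ((523.223388671875, 311.8263244628906), (239.1800079345703, 186.0406494140625), 80.49365997314453) 0.08597538892180823
floor 1278 0.02211113218788263
handle 100 ((405.8050231933594, 305.5145263671875), (188.26004028320312, 44.63456344604492), 88.8374252319336) [0.401  0.3256 0.066 ]
panel n [-0.42    0.0004  0.9075] tilt 24.832969044976245 yaw -0.050626546738716735 c [ 0.5704 -0.3019  0.0867] 1156 ((574.6900024414062, -300.5269470214844), (258.71881103515625, 170.50399780273438), 89.88006591796875)
button 59 [ 0.5794 -0.36    0.1052] ((580.4990234375, -361.97137451171875), (33.25025177001953, 40.19267654418945), 12.49487590789795) 0.012593324166470424
g
[... 1121 characters left out ...]
1  ] tilt 24.499292306570876 yaw -0.6601280065422799 c [ 0.5704 -0.2914  0.0852] 1275 ((571.6109008789062, -298.90631103515625), (262.0375061035156, 176.76031494140625), 89.92950439453125)
button 39 [ 0.5736 -0.3576  0.1023] ((573.8143920898438, -360.54052734375), (29.2445011138916, 34.33981704711914), 43.359439849853516) 0.014014387352078056
grip 20 [ 0.5785 -0.236   0.1562] [ 0.5737 -0.2572  0.1484] [ 0.5837 -0.2186  0.162 ]
bar 235 ((607.8817138671875, -302.0672607421875), (295.72650146484375, 35.1060676574707), 88.22573852539062) [ 0.5975 -0.2746  0.2602]
flat 441 ((655.3984985351562, -295.32415771484375), (280.62939453125, 61.96984100341797), 87.18199920654297) [ 0.6547 -0.2719  0.1207]
```

```bash
cat > mv.py <<'E'
import sys
from h import *
from scipy.spatial.transform import Rotation as R
np.set_printoptions(precision=3,suppress=True)
def go(p,tilt,yaw=0):
    "fractions to TCP p with tool tilted forward by tilt deg in the vertical plane at yaw"
    s=r.read_state(); T=R.from_euler('z',yaw,degrees=True).as_matrix()@R.from_euler('y',-tilt,degrees=True).as_matrix()@np.diag([1,-1,-1.])
    best=min((T,T@np.diag([-1,-1,1.])),key=lambda t:np.linalg.norm((R.from_matrix(t@s['orientation'].T)).as_rotvec()))
    print('t',s['t'],'pos',s['tool_pos'],'shift',(np.array(p)-s['tool_pos'])/.08,'turn',R.from_matrix(best@s['orientation'].T).as_rotvec()/np.pi,'F',s['contact_force'],'w',s['gripper_width'])
E
python3 -c "
from mv import *
go([.502,-.362,.195],40)"
```

```text
t 0.1 pos [ 0.192 -0.595  0.292] shift [ 3.879  2.909 -1.209] turn [ 0.034 -0.22  -0.095] F [ 0.487 -0.534  0.652] w 0.09482630890832776
```

Emit:
servo_tool:
  plan:
    - [[0.5,0.5,0],[0.007,-0.044,-0.019],1]
    - [[1,1,0],[0.014,-0.088,-0.038],1]
    - [[1,1,0],[0.02,-0.132,-0.057],1]
    - [[1,1,0],[0.027,-0.176,-0.076],1]
    - [[1,1,0],[0.034,-0.22,-0.095],1]
    - [[1,1,0],[0.034,-0.22,-0.095],1]

```text
t: 0.85
tool_pos: [0.2708, -0.5148, 0.2914]
orientation: [[0.768, -0.001, 0.641], [-0.001, -1.0, -0.001], [0.641, -0.0, -0.768]]
contact_force: [-0.1, -0.6, -0.5]
gripper_width: 0.0404
grasp_force: 0.0
```

Emit:
servo_tool:
  plan:
    - [[0.6,0.6,0],[0,0,0],1]
    - [[1,1,0],[0,0,0],1]
    - [[1,1,0],[0,0,0],1]

```text
t: 1.23
tool_pos: [0.3537, -0.4324, 0.2926]
orientation: [[0.769, 0.006, 0.64], [0.006, -1.0, 0.002], [0.64, 0.003, -0.769]]
contact_force: [-0.5, 0.5, -0.3]
gripper_width: 0.0102
grasp_force: 0.0
```

Run:
```python
from mv import *
shot('wrist','w1')
go([.502,-.362,.195],40)
cv2.imwrite('pics/w1b.png',cv2.resize(cv2.imread('pics/w1.png'),(800,600)))
```

```text
t 1.275 pos [ 0.353 -0.434  0.293] shift [ 1.864  0.898 -1.221] turn [ 0.001 -0.001 -0.001] F [-0.841 -0.392 -0.336] w 0.006360454510225158
```

View pics/w1b.png

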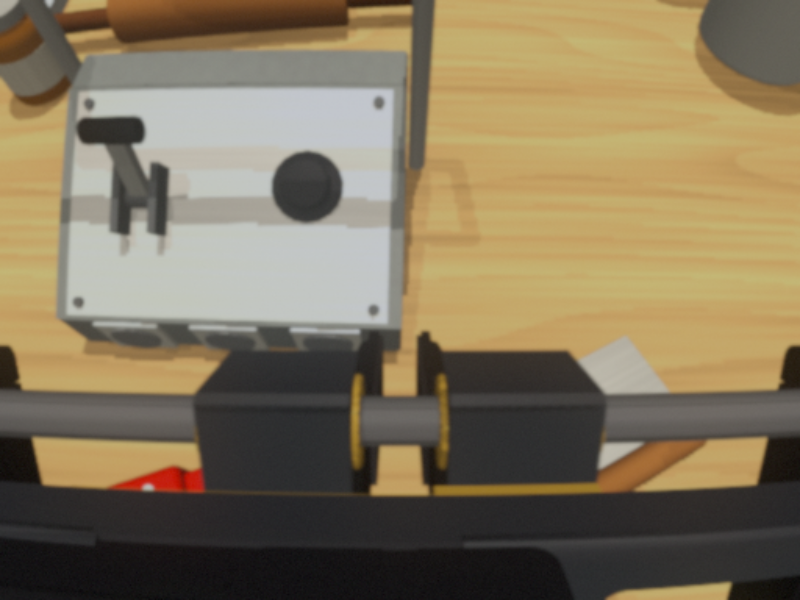

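The wrist view shows the button face at (307,185) and the lever grip at (110,130) with its hinge near (140,210). The body is wide along the closing line, as I assumed.

Run:
```python
from mv import *
P=cloud('w1')
for nm,u,v in(('button',307,185),('grip',110,130),('gripL',80,130),('gripR',142,130),('hinge',140,212),('screwUL',89,103),('screwUR',379,102)):
    u*=.64;v*=.64; print(nm,np.nanmedian(P[int(v)-1:int(v)+2,int(u)-1:int(u)+2].reshape(-1,3),0))
print('tri button',tri(('w1',196.5,118.4),('top0',245+298/3,155+118/3)), tri(('w1',196.5,118.4),('side0',250+173/3,120+146/3)))
print('tri grip',tri(('w1',70.4,83.2),('top0',245+220/3,155+115/3)),tri(('w1',70.4,83.2),('side0',250+132/3,120+162/3)))
```

```text
button [ 0.574 -0.368  0.105]
grip [ 0.578 -0.25   0.158]
gripL [ 0.579 -0.23   0.158]
gripR [ 0.585 -0.266  0.15 ]
hinge [ 0.566 -0.241  0.085]
screwUL [ 0.641 -0.197  0.122]
screwUR [ 0.636 -0.417  0.121]
tri button [ 0.58  -0.365  0.094] [ 0.579 -0.366  0.093]
tri grip [ 0.584 -0.243  0.149] [ 0.582 -0.245  0.15 ]
```

Emit:
servo_tool:
  plan:
    - [[0.5,0.3,-0.2],[0,0,0],1]
    - [[1,0.7,-0.6],[0,0,0],1]
    - [[1,0.9,-0.8],[0,0,0],1]

```text
t: 1.65
tool_pos: [0.433, -0.3621, 0.2269]
orientation: [[0.768, 0.003, 0.64], [0.004, -1.0, 0.0], [0.64, 0.002, -0.768]]
contact_force: [0.9, -0.1, -0.5]
gripper_width: 0.0005
grasp_force: 0.0
```

Emit:
servo_tool:
  plan:
    - [[0.5,0,-0.2],[0,0,0],1]
    - [[0.85,0,-0.4],[0,0,0],1]
    - [[0.85,0,-0.4],[0,0,0],1]
    - [[0.85,0,-0.4],[0,0,0],1]

```text
t: 2.15
tool_pos: [0.4993, -0.3635, 0.1964]
orientation: [[0.767, 0.0, 0.641], [0.002, -1.0, -0.002], [0.641, 0.002, -0.767]]
contact_force: [-0.2, -0.2, 0.9]
gripper_width: 0.0008
grasp_force: 0.0
```

Run:
```python
from mv import *
go([.577-.078*.643-.008,-.363,.104+.078*.766+.018],40)
shot('wrist','w2')
P=cloud('w2'); im=load('w2')['im'].astype(int)
m=(im.max(2)<80)&(abs(P[...,0]-.577)<.05)&(abs(P[...,1]+.363)<.04)&(P[...,2]<.12)&(P[...,2]>.085)
print(m.sum(),P[m].mean(0),P[m].min(0),P[m].max(0)); cv2.imwrite('pics/w2b.png',cv2.resize(cv2.imread('pics/w2.png'),(800,600)))
```

```text
t 2.15 pos [ 0.499 -0.363  0.196] shift [ 0.244  0.006 -0.183] turn [ 0.001 -0.001 -0.   ] F [-0.204 -0.221  0.891] w 0.0007535251561497105
3041 [ 0.583 -0.366  0.104] [ 0.566 -0.39   0.09 ] [ 0.602 -0.341  0.113]
```

Emit:
servo_tool:
  plan:
    - [[0.2,0,-0.15],[0,0,0],1]
    - [[0.35,0,-0.28],[0,0,0],1]
    - [[0.37,0,-0.33],[0,0,0],1]
    - [[0.39,0,-0.38],[0,0,0],1]
    - [[0.4,0,-0.41],[0,0,0],1]
    - [[0.41,0,-0.44],[0,0,0],1]
    - [[0.41,0,-0.44],[0,0,0],1]

```text
t: 3.08
tool_pos: [0.5326, -0.3629, 0.1616]
orientation: [[0.766, -0.0, 0.642], [0.001, -1.0, -0.002], [0.642, 0.002, -0.766]]
contact_force: [-0.5, 1.7, 7.3]
gripper_width: 0.0007
grasp_force: 3.0
```

Run:
```python
from mv import *
shot('side','s1'); shot('top','t1'); 
for n in('s1','t1'):
    P=cloud(n).reshape(-1,3); im=load(n)['im'].reshape(-1,3).astype(int)
    m=(im.max(1)<80)&(P[:,0]>.48)&(P[:,0]<.62)&(abs(P[:,1]+.243)<.035)&(P[:,2]>.09)&(P[:,2]<.2)
    print(n,m.sum(),P[m].mean(0),P[m].min(0),P[m].max(0))
a=cv2.imread('pics/s1.png')[110:230,240:400]; b=cv2.imread('pics/t1.png')[145:265,280:440]
cv2.imwrite('pics/c2.png',np.hstack([cv2.resize(a,(400,300)),cv2.resize(b,(400,300))]))
print(r.read_state()['contact_force'])
```

```text
s1 99 [ 0.524 -0.257  0.15 ] [ 0.482 -0.278  0.092] [ 0.583 -0.219  0.2  ]
t1 68 [ 0.529 -0.249  0.13 ] [ 0.482 -0.278  0.091] [ 0.579 -0.224  0.197]
[0.883 1.914 5.705]
```

View pics/c2.png

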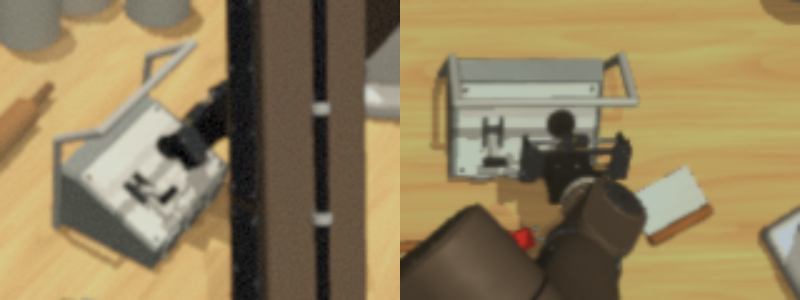

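The lever has dropped: its grip is at (495,160) in the right crop, clear of the gripper. I'll retract and go over to the lever with the fingers open.

Emit:
servo_tool:
  plan:
    - [[-0.2,0,0.3],[0,0,0],1]
    - [[-0.5,0,0.7],[0,0,0],0.5]
    - [[-1,0,1],[0,0,0],-1]
    - [[-1,0,1],[0,0,0],-1]
    - [[-1,0,1],[0,0,0],-1]
    - [[-1,0,1],[0,0,0],-1]

```text
t: 3.92
tool_pos: [0.453, -0.3627, 0.2402]
orientation: [[0.767, 0.0, 0.641], [0.001, -1.0, -0.001], [0.641, 0.001, -0.767]]
contact_force: [1.1, -0.7, -0.7]
gripper_width: 0.0452
grasp_force: 0.0
```

Emit:
servo_tool:
  plan:
    - [[-0.5,0.5,0.3],[0,0,0],-1]
    - [[-0.8,1,0.5],[0,0,0],-1]
    - [[-0.8,1,0.5],[0,0,0],-1]
    - [[-0.8,1,0.5],[0,0,0],-1]

```text
t: 4.42
tool_pos: [0.3892, -0.2833, 0.2809]
orientation: [[0.767, 0.0, 0.642], [0.002, -1.0, -0.002], [0.642, 0.002, -0.767]]
contact_force: [0.5, -0.7, -0.3]
gripper_width: 0.0851
grasp_force: 0.0
```

Run:
```python
from mv import *
shot('wrist','w3');shot('top','t3')
go([.476,-.243,.155],40)
a=cv2.resize(cv2.imread('pics/w3.png'),(400,300)); b=cv2.resize(cv2.imread('pics/t3.png')[145:265,280:440],(400,300))
cv2.imwrite('pics/c3.png',np.hstack([a,b]))
for n in('w3','t3'):
    P=cloud(n).reshape(-1,3); im=load(n)['im'].reshape(-1,3).astype(int)
    m=(im.max(1)<80)&(P[:,0]>.48)&(P[:,0]<.535)&(abs(P[:,1]+.243)<.035)&(P[:,2]>.085)&(P[:,2]<.14)
    print(n,m.sum(),P[m].mean(0),P[m].min(0),P[m].max(0))
```

```text
t 4.525 pos [ 0.389 -0.284  0.281] shift [ 1.086  0.507 -1.569] turn [ 0.    -0.001 -0.   ] F [-0.631 -0.01   1.292] w 0.09194472152260948
w3 728 [ 0.513 -0.245  0.117] [ 0.506 -0.264  0.108] [ 0.522 -0.226  0.121]
t3 29 [ 0.516 -0.239  0.116] [ 0.509 -0.255  0.11 ] [ 0.523 -0.225  0.123]
```

View pics/c3.png

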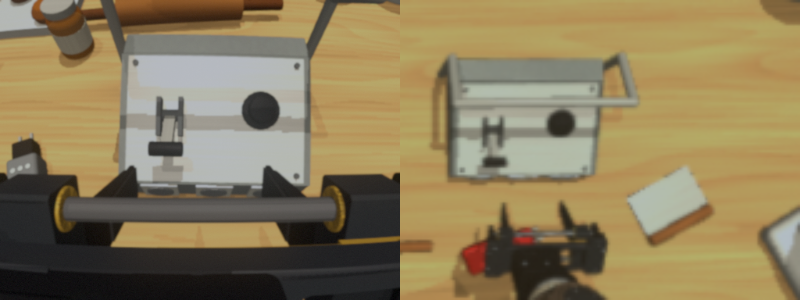

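The lever lies dropped with its grip at (165,148) in the left crop, measured at (0.515,-0.243,0.110) m as predicted. I'll pinch it by its ends.

Emit:
servo_tool:
  plan:
    - [[0.3,0.3,-0.5],[0,0,0],-1]
    - [[0.6,0.5,-1],[0,0,0],-1]
    - [[0.6,0.5,-1],[0,0,0],-1]
    - [[0.6,0.5,-1],[0,0,0],-1]

```text
t: 5.03
tool_pos: [0.4367, -0.2433, 0.2011]
orientation: [[0.767, 0.001, 0.641], [0.002, -1.0, -0.001], [0.641, 0.001, -0.767]]
contact_force: [-0.6, -0.3, 0.1]
gripper_width: 0.0948
grasp_force: 0.0
```

Emit:
servo_tool:
  plan:
    - [[0.25,0,-0.28],[0,0,0],-1]
    - [[0.5,0,-0.57],[0,0,0],-1]
    - [[0.5,0,-0.57],[0,0,0],-1]
    - [[0.5,0,-0.57],[0,0,0],0.2]
    - [[0.5,0,-0.57],[0,0,0],1]
    - [[0.5,0,-0.57],[0,0,0],1]
    - [[0.5,0,-0.57],[0,0,0],1]
    - [[0.5,0,-0.57],[0,0,0],1]

```text
t: 6.02
tool_pos: [0.4765, -0.2429, 0.1556]
orientation: [[0.767, -0.0, 0.642], [0.001, -1.0, -0.002], [0.642, 0.002, -0.767]]
contact_force: [0.7, 0.9, -0.7]
gripper_width: 0.0505
grasp_force: 0.0
```

Emit:
servo_tool:
  plan:
    - [[0,0,0],[0,0,0],1]
    - [[0,0,0],[0,0,0],1]
    - [[0,0,0],[0,0,0],1]
    - [[0,0,0],[0,0,0],1]

```text
t: 6.52
tool_pos: [0.4765, -0.2434, 0.1555]
orientation: [[0.767, -0.001, 0.641], [0.001, -1.0, -0.003], [0.641, 0.002, -0.767]]
contact_force: [-1.7, -4.8, 0.4]
gripper_width: 0.0396
grasp_force: 30.0
```

Gripped: the width of 39.6 mm matches the 40 mm grip. Now the arc.

Emit:
servo_tool:
  plan:
    - [[0.025,0,0.08],[0,0,0],1]
    - [[0.07,0,0.155],[0,0,0],1]
    - [[0.19,0,0.31],[0,0,0],1]
    - [[0.34,0,0.43],[0,0,0],1]
    - [[0.52,0,0.51],[0,0,0],1]
    - [[0.72,0,0.53],[0,0,0],1]
    - [[0.81,0,0.525],[0,0,0],1]
    - [[0.84,0,0.52],[0,0,0],1]
    - [[0.84,0,0.52],[0,0,0],1]

```text
t: 7.65
tool_pos: [0.5446, -0.2444, 0.1988]
orientation: [[0.765, -0.002, 0.644], [0.001, -1.0, -0.005], [0.644, 0.005, -0.765]]
contact_force: [-2.0, -6.8, 12.0]
gripper_width: 0.0396
grasp_force: 30.0
```

Emit:
servo_tool:
  plan:
    - [[0,0,0],[0,0,0],-1]
    - [[0,0,0],[0,0,0],-1]
    - [[0,0,0],[0,0,0],-1]
    - [[0,0,0],[0,0,0],-1]
    - [[0,0,0],[0,0,0],-1]
    - [[0,0,0],[0,0,0],-1]
    - [[0,0,0],[0,0,0],-1]
    - [[-0.2,0,0.24],[0,0,0],-1]
    - [[-0.5,0,0.6],[0,0,0],-1]
    - [[-0.8,0,0.95],[0,0,0],-1]

```text
t: 8.9
tool_pos: [0.479, -0.2428, 0.2737]
orientation: [[0.767, 0.0, 0.641], [0.001, -1.0, -0.001], [0.641, 0.002, -0.767]]
contact_force: [0.0, -0.3, 0.4]
gripper_width: 0.095
grasp_force: 0.0
```

Emit:
servo_tool:
  plan:
    - [[-0.5,0,0.3],[0,0,0],-1]
    - [[-1,0,0.5],[0,0,0],-1]
    - [[-1,0,0.5],[0,0,0],-1]

```text
t: 9.28
tool_pos: [0.3983, -0.243, 0.3143]
orientation: [[0.766, -0.002, 0.643], [0.001, -1.0, -0.004], [0.643, 0.004, -0.766]]
contact_force: [0.3, -0.0, 0.1]
gripper_width: 0.0952
grasp_force: 0.0
```

Run:
```python
from mv import *
shot('wrist','w4');shot('top','t4')
for n in('w4','t4'):
    P=cloud(n).reshape(-1,3); im=load(n)['im'].reshape(-1,3).astype(int)
    m=(im.max(1)<80)&(P[:,0]>.49)&(P[:,0]<.62)&(abs(P[:,1]+.243)<.035)&(P[:,2]>.135)&(P[:,2]<.17)
    print(n,m.sum(),P[m].mean(0),P[m].min(0),P[m].max(0))
a=cv2.resize(cv2.imread('pics/w4.png'),(400,300)); b=cv2.resize(cv2.imread('pics/t4.png')[145:265,220:380],(400,300))
cv2.imwrite('pics/c4.png',np.hstack([a,b]))
th=np.radians(19.5); print(r.read_state()['q'])
P=cloud('top0').reshape(-1,3); m=(P[:,0]>.43)&(P[:,0]<.64)&(P[:,1]>-.08)&(P[:,1]<.07)&(P[:,2]>.033)&(P[:,2]<.055); q=P[m]; c=q[:,:2].mean(0)
U=np.linalg.svd(q[:,:2]-c,full_matrices=False)[2][0]; print('dir',U,np.degrees(np.arctan2(U[1],U[0])))
```

```text
<stdin>:6: RuntimeWarning: Mean of empty slice.
  ret = um.true_divide(
Traceback (most recent call last):
ValueError: zero-size array to reduction operation minimum which has no identity
```

Run:
```python
from mv import *
a=cv2.resize(cv2.imread('pics/w4.png'),(400,300)); b=cv2.resize(cv2.imread('pics/t4.png')[145:265,220:380],(400,300))
cv2.imwrite('pics/c4.png',np.hstack([a,b]))
for n in('w4','t4'):
    P=cloud(n).reshape(-1,3); im=load(n)['im'].reshape(-1,3).astype(int)
    m=(im.max(1)<85)&(P[:,0]>.49)&(P[:,0]<.62)&(abs(P[:,1]+.243)<.035)&(P[:,2]>.095)&(P[:,2]<.18)
    if m.sum(): print(n,m.sum(),P[m].mean(0),P[m].min(0),P[m].max(0))
P=cloud('top0').reshape(-1,3); m=(P[:,0]>.43)&(P[:,0]<.64)&(P[:,1]>-.08)&(P[:,1]<.07)&(P[:,2]>.033)&(P[:,2]<.055); q=P[m]; c=q[:,:2].mean(0)
U=np.linalg.svd(q[:,:2]-c,full_matrices=False)[2][0]; print('dir',U,np.degrees(np.arctan2(U[1],U[0])),c)
```

```text
w4 891 [ 0.531 -0.245  0.113] [ 0.507 -0.263  0.095] [ 0.581 -0.226  0.121]
t4 56 [ 0.54  -0.241  0.111] [ 0.509 -0.255  0.097] [ 0.582 -0.222  0.125]
dir [-0.942 -0.337] -160.3242242646686 [ 0.5   -0.022]
```

View pics/c4.png

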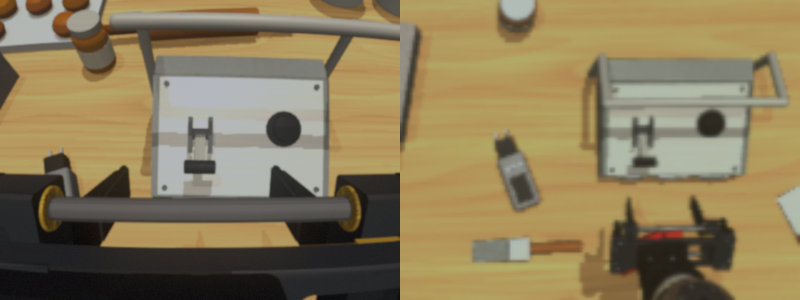

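The lever is lying down again at (200,167) in the left crop, so it slipped or fell on release. I'll pinch it again, and this time check it before letting go.

Emit:
servo_tool:
  plan:
    - [[0.2,0,-0.5],[0,0,0],-1]
    - [[0.48,0,-1],[0,0,0],-1]
    - [[0.48,0,-1],[0,0,0],-1]

```text
t: 9.75
tool_pos: [0.439, -0.2421, 0.23]
orientation: [[0.77, 0.002, 0.638], [-0.001, -1.0, 0.003], [0.638, -0.003, -0.77]]
contact_force: [-0.6, -0.2, 1.2]
gripper_width: 0.0949
grasp_force: 0.0
```

Emit:
servo_tool:
  plan:
    - [[0.1,0,-0.45],[0,0,0],-1]
    - [[0.3,0,-0.7],[0,0,0],-1]
    - [[0.51,0,-0.98],[0,0,0],0]
    - [[0.51,0,-0.98],[0,0,0],0]
    - [[0.51,0,-0.98],[0,0,0],1]
    - [[0.51,0,-0.98],[0,0,0],1]
    - [[0.51,0,-0.98],[0,0,0],1]
    - [[0.51,0,-0.98],[0,0,0],1]
    - [[0.51,0,-0.98],[0,0,0],1]
    - [[0.51,0,-0.98],[0,0,0],1]

```text
t: 11.0
tool_pos: [0.4788, -0.2435, 0.1551]
orientation: [[0.767, -0.001, 0.642], [0.001, -1.0, -0.003], [0.642, 0.003, -0.767]]
contact_force: [-3.7, -3.1, 4.0]
gripper_width: 0.0397
grasp_force: 30.0
```

Run:
```python
from mv import *
go([.477,-.243,.155],40)
shot('wrist','w5'); im=cv2.imread('pics/w5.png'); cv2.imwrite('pics/c5.png',cv2.resize(im[60:260,90:360],(540,400)))
```

```text
t 11.0 pos [ 0.479 -0.243  0.155] shift [-0.023  0.006 -0.001] turn [ 0.001 -0.     0.   ] F [-3.683 -3.123  3.965] w 0.03968752743925229
```

View pics/c5.png

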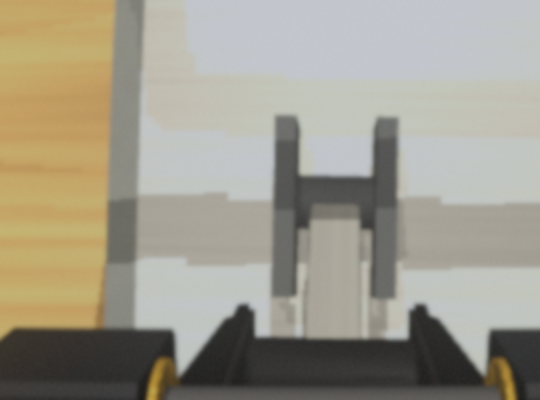

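Emit:
servo_tool:
  plan:
    - [[0.025,0,0.08],[0,0,0],1]
    - [[0.07,0,0.155],[0,0,0],1]
    - [[0.18,0,0.31],[0,0,0],1]
    - [[0.33,0,0.44],[0,0,0],1]
    - [[0.51,0,0.52],[0,0,0],1]
    - [[0.71,0,0.55],[0,0,0],1]
    - [[0.82,0,0.545],[0,0,0],1]
    - [[0.86,0,0.54],[0,0,0],1]
    - [[0.88,0,0.54],[0,0,0],1]
    - [[0.88,0,0.54],[0,0,0],1]

```text
t: 12.3
tool_pos: [0.5499, -0.2445, 0.1993]
orientation: [[0.766, -0.003, 0.643], [0.001, -1.0, -0.005], [0.643, 0.005, -0.766]]
contact_force: [-2.6, -6.1, 9.9]
gripper_width: 0.0398
grasp_force: 30.0
```

Run:
```python
from mv import *
go([.547,-.243,.198],40)
shot('wrist','w6');shot('top','t6');shot('side','s6')
a=cv2.imread('pics/w6.png')[60:260,90:360]; b=cv2.imread('pics/s6.png')[120:220,250:385]
t=cv2.imread('pics/t6.png')[150:250,275:410]
f=lambda i:cv2.resize(i,(400,296),interpolation=cv2.INTER_CUBIC)
cv2.imwrite('pics/c6.png',np.vstack([np.hstack([f(a),f(b)]),np.hstack([f(t),0*f(t)])]))
```

```text
t 12.3 pos [ 0.55  -0.244  0.199] shift [-0.036  0.018 -0.016] turn [0.002 0.    0.001] F [-2.59  -6.14   9.887] w 0.039830693330237005
```

View pics/c6.png

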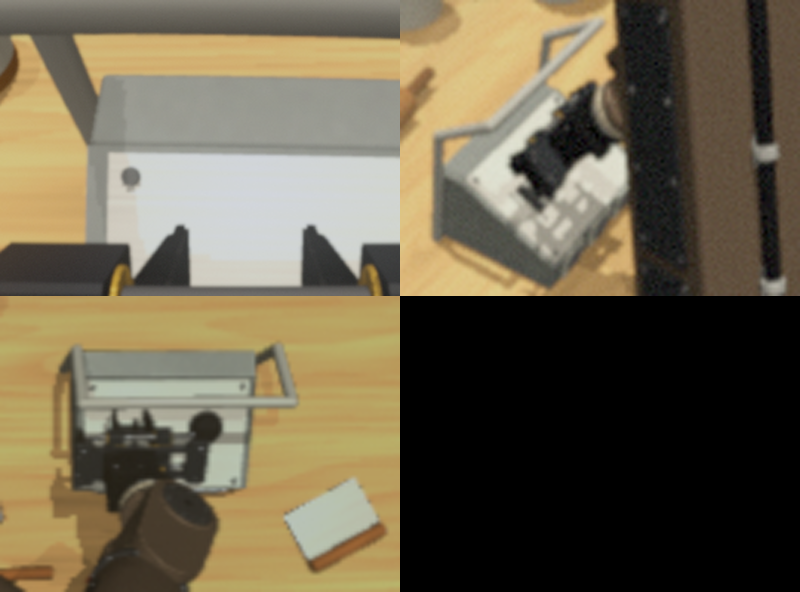

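The picture shows the grip hidden between the fingers at (245,280) in the wrist crop, with the bar clear of the gripper body. The x force is low, so the lever is probably not at its stop yet. I'll push further back.

Emit:
servo_tool:
  plan:
    - [[0.03,0,0],[0,0,0],1]
    - [[0.06,0,0],[0,0,0],1]
    - [[0.06,0,0],[0,0,0],1]
    - [[0.06,0,0],[0,0,0],1]

```text
t: 12.95
tool_pos: [0.5543, -0.2445, 0.1988]
orientation: [[0.766, -0.003, 0.643], [0.001, -1.0, -0.006], [0.643, 0.005, -0.766]]
contact_force: [-2.0, -7.7, 6.5]
gripper_width: 0.0397
grasp_force: 30.0
```

Emit:
servo_tool:
  plan:
    - [[0.04,0,0],[0,0,0],1]
    - [[0.08,0,0],[0,0,0],1]
    - [[0.12,0,-0.01],[0,0,0],1]
    - [[0.12,0,-0.01],[0,0,0],1]

```text
t: 13.45
tool_pos: [0.5626, -0.2445, 0.1977]
orientation: [[0.768, -0.004, 0.641], [0.0, -1.0, -0.007], [0.641, 0.005, -0.768]]
contact_force: [-17.0, -8.7, 10.4]
gripper_width: 0.0392
grasp_force: 30.0
```

The x force of −17 N says the lever is at its stop. Releasing.

Emit:
servo_tool:
  plan:
    - [[0,0,0],[0,0,0],-1]
    - [[0,0,0],[0,0,0],-1]
    - [[0,0,0],[0,0,0],-1]
    - [[0,0,0],[0,0,0],-1]
    - [[0,0,0],[0,0,0],-1]
    - [[0,0,0],[0,0,0],-1]
    - [[0,0,0],[0,0,0],-1]
    - [[0,0,0],[0,0,0],-1]

```text
t: 14.45
tool_pos: [0.5638, -0.2428, 0.1971]
orientation: [[0.767, -0.0, 0.642], [0.001, -1.0, -0.002], [0.642, 0.002, -0.767]]
contact_force: [0.6, 0.3, 0.6]
gripper_width: 0.0951
grasp_force: 0.0
```

Emit:
servo_tool:
  plan:
    - [[-0.2,0,0.24],[0,0,0],-1]
    - [[-0.5,0,0.6],[0,0,0],-1]
    - [[-0.8,0,0.95],[0,0,0],-1]
    - [[-0.8,0,0.95],[0,0,0],-1]

```text
t: 14.95
tool_pos: [0.4992, -0.2432, 0.2749]
orientation: [[0.765, -0.001, 0.644], [0.002, -1.0, -0.004], [0.644, 0.004, -0.765]]
contact_force: [0.5, 0.3, 0.0]
gripper_width: 0.0952
grasp_force: 0.0
```

Emit:
servo_tool:
  plan:
    - [[-0.5,0,0.2],[0,0,0],-1]
    - [[-1,0,0.4],[0,0,0],-1]
    - [[-1,0,0.4],[0,0,0],-1]

```text
t: 15.32
tool_pos: [0.4189, -0.2431, 0.3054]
orientation: [[0.767, -0.002, 0.642], [0.0, -1.0, -0.003], [0.642, 0.002, -0.767]]
contact_force: [0.2, -0.8, -0.6]
gripper_width: 0.0951
grasp_force: 0.0
```

```bash
cat > lev.py <<'E'
from mv import *
for c in('wrist','top'):
    n=c+'L'; shot(c,n); P=cloud(n).reshape(-1,3); im=load(n)['im'].reshape(-1,3).astype(int)
    m=(im.max(1)<85)&(P[:,0]>.49)&(P[:,0]<.62)&(abs(P[:,1]+.243)<.035)&(P[:,2]>.105)&(P[:,2]<.18)
    if m.sum(): print(n,m.sum(),P[m].mean(0),P[m].min(0),P[m].max(0))
go([.437,-.243,.201],40)
E
python3 lev.py
```

```text
wristL 914 [ 0.579 -0.246  0.148] [ 0.564 -0.264  0.105] [ 0.588 -0.227  0.162]
topL 44 [ 0.58  -0.241  0.143] [ 0.561 -0.26   0.106] [ 0.589 -0.222  0.166]
t 15.425 pos [ 0.42  -0.243  0.305] shift [ 0.209  0.004 -1.297] turn [ 0.001 -0.     0.   ] F [ 0.021 -0.134  0.966] w 0.09498052355079467
```

The lever is up again: the grip top is at z≈0.162–0.166, as at the start. Next are the tester and drawer measurements.

Run:
```python
from mv import *
a=np.radians(-10); B=np.array([[np.cos(a),np.sin(a)],[-np.sin(a),np.cos(a)]])
pc=lambda v:np.percentile(v,[1,50,99]) if len(v) else None
for n in('top0','side0'):
    P=cloud(n).reshape(-1,3); q=(P[:,:2]-[.68,.29])@B.T; z=P[:,2]; ok=(abs(q[:,0])<.33)&(abs(q[:,1])<.13)
    m=ok&(abs(z-.099)<.005)&(q[:,0]>-.15); print(n,'top x',pc(q[m,0]),'y',pc(q[m,1]))
    m=ok&(abs(z-.086)<.004)&(q[:,0]<-.2)&(abs(q[:,1])<.09); print('plate x',pc(q[m,0]))
    m=ok&(abs(z-.022)<.005)&(abs(q[:,1])<.09)&(q[:,0]>-.24); print('floor x',pc(q[m,0]),'y',pc(q[m,1]))
    m=ok&(z>.03)&(z<.085)&(q[:,0]<-.27)&(abs(q[:,1])<.1); print('handle x',pc(q[m,0]),'y',pc(q[m,1]),'z',pc(z[m]))
print(r.read_state()['q'])
# tester from the live top view and side view
for c in('top','side'):
    shot(c,c+'5'); P=cloud(c+'5').reshape(-1,3); m=(P[:,0]>.42)&(P[:,0]<.64)&(P[:,1]>-.08)&(P[:,1]<.07)&(P[:,2]>.025)&(P[:,2]<.05)
    print(c,m.sum(),cv2.minAreaRect((P[m][:,:2]*1000).astype(np.float32)))
go([.495,-.022,.03+.0588+.1],0,20)
```

```text
top0 top x [-0.09  -0.001  0.112] y [-0.122  0.007  0.116]
plate x [-0.251 -0.242 -0.23 ]
floor x [-0.229 -0.153  0.307] y [-0.088 -0.     0.088]
handle x [-0.292 -0.285 -0.271] y [-0.067 -0.005  0.058] z [0.058 0.067 0.074]
side0 top x [-0.094 -0.013  0.107] y [-0.124  0.019  0.112]
plate x [-0.253 -0.246 -0.238]
floor x [-0.208 -0.132  0.307] y [-0.088  0.001  0.078]
handle x [-0.294 -0.288 -0.272] y [-0.068 -0.002  0.056] z [0.058 0.064 0.07 ]
[-49.327  11.176 123.287  62.463  33.197  -9.815]
top 301 ((511.0064392089844, -18.50396728515625), (139.7751922607422, 49.62914276123047), 19.08873176574707)
side 356 ((502.4894104003906, -18.72911834716797), (130.1697540283203, 52.41176223754883), 19.51946258544922)
t 15.525 pos [ 0.421 -0.243  0.304] shift [ 0.93   2.762 -1.445] turn [-0.038  0.219  0.106] F [ 0.494  0.407 -0.529] w 0.09495317758914656
```

Emit:
servo_tool:
  plan:
    - [[0,0.5,0],[-0.008,0.044,0.021],-1]
    - [[0,1,0],[-0.015,0.088,0.042],-1]
    - [[0.1,1,0],[-0.023,0.132,0.064],-1]
    - [[0.2,1,0],[-0.03,0.175,0.085],-1]
    - [[0.2,1,0],[-0.038,0.219,0.106],-1]
    - [[0.2,1,0],[-0.038,0.219,0.106],-1]

```text
t: 16.27
tool_pos: [0.4374, -0.1621, 0.3041]
orientation: [[0.939, 0.343, 0.002], [0.343, -0.939, 0.002], [0.002, -0.001, -1.0]]
contact_force: [0.5, -0.3, -0.7]
gripper_width: 0.095
grasp_force: 0.0
```

Emit:
servo_tool:
  plan:
    - [[0.4,0.6,0],[0,0,0],-1]
    - [[0.73,1,-0.4],[0,0,0],-1]
    - [[0.73,1,-0.4],[0,0,0],-1]

```text
t: 16.65
tool_pos: [0.4945, -0.0808, 0.2708]
orientation: [[0.94, 0.342, 0.001], [0.342, -0.94, 0.003], [0.002, -0.003, -1.0]]
contact_force: [-0.6, -0.3, 0.0]
gripper_width: 0.0948
grasp_force: 0.0
```

Emit:
servo_tool:
  plan:
    - [[0,0.4,-0.4],[0,0,0],-1]
    - [[0,0.75,-1],[0,0,0],-1]
    - [[0,0.75,-1],[0,0,0],-1]
    - [[0,0.75,-1],[0,0,0],-1]

```text
t: 17.15
tool_pos: [0.4946, -0.0237, 0.1941]
orientation: [[0.94, 0.34, 0.004], [0.34, -0.94, 0.0], [0.004, 0.001, -1.0]]
contact_force: [0.8, -0.5, 0.4]
gripper_width: 0.095
grasp_force: 0.0
```

Run:
```python
from mv import *
shot('wrist','w7'); P=cloud('w7'); im=cv2.imread('pics/w7.png')
q=P.reshape(-1,3); m=(q[:,0]>.42)&(q[:,0]<.64)&(q[:,1]>-.09)&(q[:,1]<.08)&(q[:,2]>.025)&(q[:,2]<.05)
print(m.sum(),cv2.minAreaRect((q[m][:,:2]*1000).astype(np.float32)),np.median(q[m],0))
go([.495,-.022,.03+.0588],0,20); print(r.read_state()['q'])
cv2.imwrite('pics/c7.png',cv2.resize(im,(800,600)))
```

```text
10078 ((508.65045166015625, -21.972885131835938), (125.08338928222656, 50.21843719482422), 19.33392333984375) [ 0.509 -0.021  0.039]
t 17.2 pos [ 0.495 -0.024  0.194] shift [ 0.003  0.024 -1.321] turn [-0.     0.001  0.001] F [-0.259 -0.065  0.99 ] w 0.0950056581727616
[-10.436  25.437 113.419   0.088  40.889  59.638]
```

View pics/c7.png

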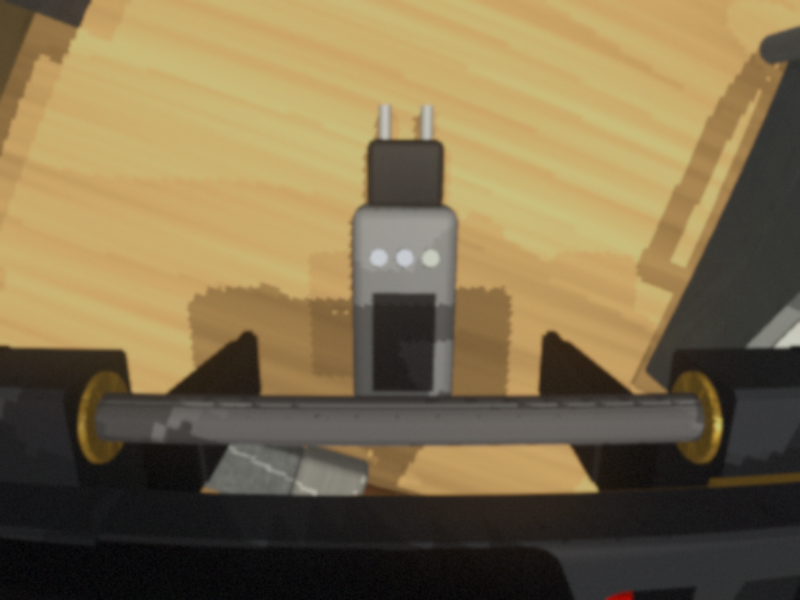

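The tester (405,300) lies centred and aligned between the fingers. Descending to grip it.

Emit:
servo_tool:
  plan:
    - [[0,0.02,-0.5],[0,0,0],-1]
    - [[0,0.02,-1],[0,0,0],-1]
    - [[0,0.02,-1],[0,0,0],-1]

```text
t: 17.58
tool_pos: [0.4939, -0.0221, 0.1126]
orientation: [[0.941, 0.34, -0.0], [0.34, -0.941, 0.001], [0.0, -0.001, -1.0]]
contact_force: [-0.2, -0.8, 0.2]
gripper_width: 0.095
grasp_force: 0.0
```

Emit:
servo_tool:
  plan:
    - [[0,0,-0.2],[0,0,0],-1]
    - [[0,0,-0.32],[0,0,0],-1]
    - [[0,0,-0.32],[0,0,0],-1]
    - [[0,0,-0.32],[0,0,0],1]
    - [[0,0,-0.32],[0,0,0],1]
    - [[0,0,-0.32],[0,0,0],1]
    - [[0,0,-0.32],[0,0,0],1]
    - [[0,0,-0.32],[0,0,0],1]
    - [[0,0,-0.32],[0,0,0],1]
    - [[0,0,-0.32],[0,0,0],1]

```text
t: 18.82
tool_pos: [0.4944, -0.0214, 0.0876]
orientation: [[0.94, 0.341, 0.002], [0.341, -0.94, 0.0], [0.002, 0.001, -1.0]]
contact_force: [1.5, -1.6, 1.2]
gripper_width: 0.0501
grasp_force: 30.0
```

Emit:
servo_tool:
  plan:
    - [[0,0,0.3],[0,0,0],1]
    - [[0,0,0.8],[0,0,0],1]
    - [[0,0.3,1],[0,0,0.05],1]
    - [[0,0.7,1],[0,0,0.1],1]
    - [[0,1,1],[0,0,0.15],1]

```text
t: 19.45
tool_pos: [0.4936, 0.0598, 0.1674]
orientation: [[0.679, 0.734, 0.001], [0.734, -0.679, 0.001], [0.001, -0.0, -1.0]]
contact_force: [0.2, -0.3, -2.7]
gripper_width: 0.0495
grasp_force: 30.0
```

Emit:
servo_tool:
  plan:
    - [[0,0.4,0.4],[0,0,0.05],1]
    - [[0,0.8,0.8],[0,0,0.1],1]
    - [[0,1,1],[0,0,0.15],1]
    - [[0,1,1],[0,0,0.18],1]

```text
t: 19.95
tool_pos: [0.4938, 0.14, 0.2483]
orientation: [[0.179, 0.984, 0.002], [0.984, -0.179, 0.002], [0.002, 0.001, -1.0]]
contact_force: [0.2, -0.4, -2.8]
gripper_width: 0.0495
grasp_force: 30.0
```

Emit:
servo_tool:
  plan:
    - [[0,0.5,0],[0,0,0],1]
    - [[0,1,0],[0,0,0],1]
    - [[0,1,0],[0,0,0],1]

```text
t: 20.32
tool_pos: [0.4934, 0.2207, 0.2469]
orientation: [[0.182, 0.983, -0.001], [0.983, -0.182, 0.002], [0.001, -0.001, -1.0]]
contact_force: [0.3, -0.6, -2.7]
gripper_width: 0.05
grasp_force: 30.0
```

```bash
python3 -c "
from mv import *
go([.505,.2995,.022+.03+.0588+.05],0,80);s=r.read_state();print(s['grasp_force'],s['q'])"
```

```text
t 20.325 pos [0.493 0.221 0.247] shift [ 0.144  0.986 -1.076] turn [-0.    -0.     0.003] F [ 0.327 -0.643 -2.706] w 0.0500075266241052
29.999466240406036 [ 17.055  24.372 104.223   0.122  51.415  27.492]
```

Emit:
servo_tool:
  plan:
    - [[0.07,0.5,0],[0,0,0.003],1]
    - [[0.145,0.98,-0.2],[0,0,0.003],1]
    - [[0.145,0.98,-0.6],[0,0,0.003],1]
    - [[0.145,0.98,-1],[0,0,0.003],1]
    - [[0.145,0.98,-1],[0,0,0.003],1]

```text
t: 20.95
tool_pos: [0.5048, 0.2962, 0.1653]
orientation: [[0.176, 0.984, -0.004], [0.984, -0.176, -0.001], [-0.001, -0.004, -1.0]]
contact_force: [0.6, 0.5, -1.3]
gripper_width: 0.0498
grasp_force: 30.0
```

Emit:
servo_tool:
  plan:
    - [[0,0,-0.2],[0,0,0],1]
    - [[0,0,-0.4],[0,0,0],1]
    - [[0,0,-0.55],[0,0,0],1]
    - [[0,0,-0.64],[0,0,0],1]
    - [[0,0,-0.67],[0,0,0],1]
    - [[0,0,-0.67],[0,0,0],1]

```text
t: 21.7
tool_pos: [0.5058, 0.2972, 0.1139]
orientation: [[0.176, 0.984, 0.001], [0.984, -0.176, 0.002], [0.002, 0.001, -1.0]]
contact_force: [-1.1, 0.4, -2.3]
gripper_width: 0.0497
grasp_force: 30.0
```

Emit:
servo_tool:
  plan:
    - [[0,0,-0.03],[0,0,0],1]
    - [[0,0,-0.045],[0,0,0],1]
    - [[0,0,-0.045],[0,0,0],0.1]
    - [[0,0,-0.045],[0,0,0],-0.45]
    - [[0,0,-0.045],[0,0,0],-0.45]
    - [[0,0,-0.045],[0,0,0],-0.45]
    - [[0,0,-0.045],[0,0,0],-0.45]
    - [[0,0,0.3],[0,0,0],-0.45]
    - [[0,0,0.8],[0,0,0],-0.45]
    - [[0,0,1],[0,0,0],-0.45]

```text
t: 22.95
tool_pos: [0.5061, 0.2973, 0.1958]
orientation: [[0.176, 0.984, 0.003], [0.984, -0.176, 0.003], [0.003, 0.003, -1.0]]
contact_force: [-0.1, -0.6, 0.0]
gripper_width: 0.0693
grasp_force: 0.0
```

Emit:
servo_tool:
  plan:
    - [[-0.5,0,0.3],[0,0,-0.05],1]
    - [[-1,0,0.5],[0,0,-0.05],1]
    - [[-1,0,0.5],[0,0,-0.05],1]

```text
t: 23.32
tool_pos: [0.424, 0.2972, 0.2346]
orientation: [[0.326, 0.945, 0.001], [0.945, -0.326, 0.002], [0.002, 0.001, -1.0]]
contact_force: [1.1, 0.5, 0.3]
gripper_width: 0.0441
grasp_force: 0.0
```

Run:
```python
from mv import *
a=np.radians(-10); B=np.array([[np.cos(a),np.sin(a)],[-np.sin(a),np.cos(a)]])
pc=lambda v:np.percentile(v,[1,50,99]) if len(v) else None
for c in('wrist','side','top'):
    shot(c,c+'8'); P=cloud(c+'8').reshape(-1,3); q=(P[:,:2]-[.68,.29])@B.T; z=P[:,2]; im=load(c+'8')['im'].reshape(-1,3).astype(int)
    m=(q[:,0]>-.225)&(q[:,0]<-.09)&(abs(q[:,1])<.09)&(z>.045)&(z<.075); print(c,m.sum(),pc(q[m,0]),pc(q[m,1]),pc(z[m]))
    m=(z>.055)&(z<.08)&(q[:,0]<-.265)&(q[:,0]>-.33)&(abs(q[:,1])<.07); print(' handle',m.sum(),pc(q[m,0]),pc(z[m]))
# push point: 30 mm in front of the handle, box y=-.004
f=lambda x,y:[.68+.985*x+.1736*y,.29-.1736*x+.985*y]
print(f(-.34,-.004)); go(f(-.34,-.004)+[.06+.078-.01],0,-10); print(r.read_state()['q'])
```

```text
wrist 9673 [-0.198 -0.175 -0.15 ] [-0.075 -0.012  0.051] [0.046 0.061 0.064]
 handle 2683 [-0.29  -0.283 -0.266] [0.062 0.066 0.068]
side 526 [-0.201 -0.178 -0.153] [-0.072 -0.009  0.052] [0.046 0.059 0.064]
 handle 170 [-0.293 -0.288 -0.266] [0.059 0.064 0.07 ]
top 174 [-0.197 -0.164 -0.149] [-0.075 -0.036  0.065] [0.047 0.061 0.069]
 handle 14 [-0.29  -0.281 -0.269] [0.059 0.066 0.069]
[0.34440560000000003, 0.345084]
t 23.475 pos [0.426 0.297 0.233] shift [-1.026  0.598 -1.317] turn [-0.     0.001 -0.449] F [ 0.296 -0.247  0.39 ] w 0.03264201596919418
[ 27.573  23.85  107.881   0.063  48.176  46.658]
```

The tester lies flat in the drawer (top at z≈0.061), inside the allowed range. Now I'll bring the closed fingers in front of the handle.

Emit:
servo_tool:
  plan:
    - [[-0.5,0.3,0],[0,0,0.05],1]
    - [[-0.9,0.57,0],[0,0,0.05],1]
    - [[-0.9,0.57,-0.3],[0,0,0.05],1]
    - [[-0.9,0.57,-0.7],[0,0,0.05],1]
    - [[-0.9,0.57,-1],[0,0,0.05],1]
    - [[-0.9,0.57,-1],[0,0,0.05],1]

```text
t: 24.22
tool_pos: [0.3541, 0.3424, 0.1519]
orientation: [[0.176, 0.984, -0.002], [0.984, -0.176, -0.001], [-0.001, -0.002, -1.0]]
contact_force: [0.3, 0.8, 0.9]
gripper_width: 0.0006
grasp_force: 0.0
```

Emit:
servo_tool:
  plan:
    - [[0,0,-0.2],[0,0,0],1]
    - [[0,0,-0.33],[0,0,0],1]
    - [[0,0,-0.33],[0,0,0],1]

```text
t: 24.6
tool_pos: [0.354, 0.3427, 0.1273]
orientation: [[0.176, 0.984, 0.0], [0.984, -0.176, 0.001], [0.001, -0.0, -1.0]]
contact_force: [0.5, 0.2, 0.3]
gripper_width: 0.0004
grasp_force: 0.0
```

Emit:
servo_tool:
  plan:
    - [[0.15,-0.026,0],[0,0,0],1]
    - [[0.28,-0.049,0],[0,0,0],1]
    - [[0.4,-0.07,0],[0,0,0],1]
    - [[0.52,-0.091,0],[0,0,0],1]
    - [[0.64,-0.112,0],[0,0,0],1]
    - [[0.76,-0.133,0],[0,0,0],1]
    - [[0.88,-0.155,0],[0,0,0],1]
    - [[0.98,-0.173,0],[0,0,0],1]

```text
t: 25.6
tool_pos: [0.4328, 0.3288, 0.1274]
orientation: [[0.176, 0.984, 0.001], [0.984, -0.176, 0.002], [0.002, 0.0, -1.0]]
contact_force: [-1.2, 0.3, 1.8]
gripper_width: 0.0004
grasp_force: 0.7
```

Emit:
servo_tool:
  plan:
    - [[0.12,-0.021,0],[0,0,0],1]
    - [[0.24,-0.042,0],[0,0,0],1]
    - [[0.36,-0.063,0],[0,0,0],1]
    - [[0.48,-0.085,0],[0,0,0],1]
    - [[0.6,-0.106,0],[0,0,0],1]
    - [[0.72,-0.127,0],[0,0,0],1]
    - [[0.84,-0.148,0],[0,0,0],1]
    - [[0.94,-0.166,0],[0,0,0],1]
    - [[0.98,-0.173,0],[0,0,0],1]

```text
t: 26.72
tool_pos: [0.5111, 0.3149, 0.1274]
orientation: [[0.176, 0.984, 0.001], [0.984, -0.176, 0.002], [0.002, 0.0, -1.0]]
contact_force: [-0.5, 1.2, 0.7]
gripper_width: 0.0005
grasp_force: 0.5
```

Now the last stretch, in small steps until the force rises.

Emit:
servo_tool:
  plan:
    - [[0.05,-0.009,0],[0,0,0],1]
    - [[0.09,-0.016,0],[0,0,0],1]
    - [[0.12,-0.021,0],[0,0,0],1]
    - [[0.15,-0.026,0],[0,0,0],1]
    - [[0.15,-0.026,0],[0,0,0],1]

```text
t: 27.35
tool_pos: [0.5228, 0.3129, 0.1275]
orientation: [[0.176, 0.984, 0.001], [0.984, -0.176, 0.002], [0.002, 0.001, -1.0]]
contact_force: [0.4, -0.2, 0.3]
gripper_width: 0.0003
grasp_force: 0.0
```

```bash
cat > d.py <<'E'
from mv import *
a=np.radians(-10); B=np.array([[np.cos(a),np.sin(a)],[-np.sin(a),np.cos(a)]])
pc=lambda v:np.percentile(v,[1,50,99]) if len(v) else None
for c in('side','top'):
    shot(c,c+'9'); P=cloud(c+'9').reshape(-1,3); q=(P[:,:2]-[.68,.29])@B.T; z=P[:,2]
    m=(abs(z-.086)<.004)&(q[:,0]>-.2)&(q[:,0]<-.08)&(q[:,1]<.1)&(q[:,1]>.03); print(c,'plate',m.sum(),pc(q[m,0]))
s=r.read_state(); print(s['t'],(s['tool_pos'][:2]-[.68,.29])@B.T,s['contact_force'])
E
python3 d.py
```

```text
side plate 102 [-0.115 -0.106 -0.094]
top plate 18 [-0.111 -0.101 -0.095]
27.45 [-0.159 -0.005] [-0.085  0.202  0.072]
```

Emit:
servo_tool:
  plan:
    - [[0.03,-0.005,0],[0,0,0],1]
    - [[0.06,-0.011,0],[0,0,0],1]
    - [[0.09,-0.016,0],[0,0,0],1]
    - [[0.09,-0.016,0],[0,0,0],1]

```text
t: 27.95
tool_pos: [0.5273, 0.3122, 0.1274]
orientation: [[0.176, 0.984, -0.005], [0.984, -0.176, 0.001], [0.0, -0.005, -1.0]]
contact_force: [-15.1, 6.3, 8.8]
gripper_width: 0.0004
grasp_force: 8.9
```

The force rose to 15 N, so the drawer is shut. I'll back off, lift clear and check.

Emit:
servo_tool:
  plan:
    - [[-0.1,0.018,0],[0,0,0],1]
    - [[-0.4,0.07,0],[0,0,0],1]
    - [[-0.8,0.14,0.2],[0,0,0],1]
    - [[-0.8,0.14,0.8],[0,0,0],1]
    - [[-0.8,0.14,1],[0,0,0],1]

```text
t: 28.58
tool_pos: [0.4662, 0.3233, 0.2099]
orientation: [[0.175, 0.984, 0.004], [0.984, -0.176, 0.003], [0.004, 0.004, -1.0]]
contact_force: [0.5, -0.0, -0.2]
gripper_width: 0.0003
grasp_force: 0.0
```

```bash
python3 d.py; python3 lev.py
python3 - <<'E'
from h import *
f=lambda i:cv2.resize(i,(400,300),interpolation=cv2.INTER_CUBIC)
t=cv2.imread('pics/top9.png');s=cv2.imread('pics/side9.png')
cv2.imwrite('pics/c9.png',np.vstack([np.hstack([f(t[150:270,150:310]),f(t[150:225,280:380])]),np.hstack([f(s[180:330,130:330]),f(s[110:230,240:400])])]))
E
```

```text
side plate 106 [-0.112 -0.102 -0.094]
top plate 38 [-0.108 -0.102 -0.093]
28.675 [-0.216 -0.005] [ 0.159 -0.357 -1.199]
topL 43 [ 0.58  -0.241  0.143] [ 0.566 -0.259  0.106] [ 0.589 -0.223  0.167]
t 28.775 pos [0.466 0.323 0.207] shift [-0.359 -7.07  -0.071] turn [ 0.154 -0.184 -0.424] F [0.472 0.327 0.111] w 0.0004631997324731525
```

View pics/c9.png

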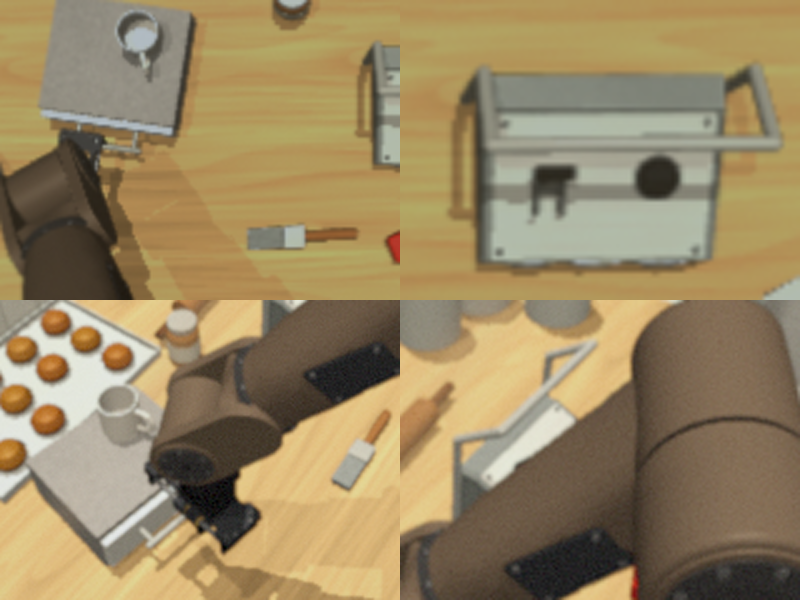

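The drawer front is flush at (110,120). The lever is up at (553,175) and the button is out at (657,178). The mug and brush haven't moved, and the robot is clear. Handing in.

```bash
python3 -c "
from h import *
print(r.job_done())"
```

```text
the job is handed in; nothing more can be done
None
```

I handed the job in at about 29 s: the button was pressed and the lever dropped, the lever is back up (on the second lift, as it fell after the first release), the tester lies in the drawer and the drawer is shut; the hand-in gave no verdict.

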